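# Unpin the welding-rod oven and hold its sprung lid at the mark

### The job

Open the welding-rod oven for your mate: draw the red-knobbed pin out of the hasp on its front, lay it in the two open notches of the holder beside the hasp and let go of it there. Then lift the sprung lid, which has a bar handle, until the yellow pointer on the lid's end lines up with the red index clip on the quadrant, without swinging it well past the clip, and finish while still holding the lid there, because it slams shut if you let go. Leave the index clip as it is set and do not shift the tools, nuts, jar and tin standing around the oven.

Things in the scene. Friction and masses are not known exactly. Their poses are not given: they have to be found in the camera images.
- oven: green steel bench oven for welding rods (cold), fixed, 160 (x) by 380 mm (y); shut lid's top 147 mm above the bench. Origin: centre of its underside. Its own -x is the front, where hasp and pin holder stand out to 66 mm from the wall; +x the hinge side; -y the end with the quadrant; z up. The front looks roughly to the world's -y, the quadrant end away from the robot
- lid: the oven's lid, 161 x 386 x 22 mm, 0.9 kg. Origin: middle of the hinge axis; axes are the oven's when shut and turn about y as it opens (-x edge rises, free to 1.5 rad). Its spring always pulls it shut, 0.5 N m when shut and 0.7 N m more per rad; with its weight 8 to 13 N at the handle. Locked only by the pin, through a tab on its front edge
- hinge (a point): middle of the lid's hinge axis, which runs along the oven's y at x 86, z 128 mm of the oven
- handle (a point): centre of the lid's black round bar handle, 12 mm thick, 116 mm long along the oven's y, on two posts, 36 mm above the lid's top; lid frame x -140, y 0, z 55 mm (27 mm in from the front edge). Can be pinched across (fingers closing along the oven's x); it turns only stiffly between the pads, so lean the tool over with the lid
- pointer (a point): tip of the yellow pointer on the lid's -y end, a 5 mm wide needle straight out from the hinge axis, 138 mm from the axis (lid frame x -138, y -197, z 0)
- mark (a point): the point the pointer's tip must reach: on the line of the red index clip (6 mm wide, brass thumbscrew), 138 mm from the hinge axis. The clip sits on the aluminium quadrant, an arc about the hinge axis at the oven's -y end, up to 250 mm above the bench; preset at 0.40 to 0.70 rad of lid opening. Site's x lies along the hinge radius (-x outward), its z the way the lid opens
- pin: steel clevis pin lying level along the oven's y: shank 10 mm thick, 50 mm long to +y; collar 18 mm thick, 4 mm long; red knob 16 mm thick, 28 mm long to -y; 50 g. Origin: on its axis where shank meets collar. Its -y axis points to the knob; it may roll about it
- knob (a point): middle of the pin's red knob, on the axis, 18 mm to -y of the pin's origin: the place to grip, from above, fingers closing along the oven's x; 41 mm is free between the knob and the lid's edge
- shank (a point): middle of the pin's shank, 25 mm to +y of the pin's origin
- tip (a point): the pin's free end, 50 mm to +y of the pin's origin
- bore (a point): centre of the mouth of the hasp's bore on the knob's side, 130 mm above the bench, oven x -130, y 45 mm. The bore is 12.5 mm wide, 30 mm long to the oven's +y through two fixed cheeks and the lid's tab. The pin starts with its shoulder 1 to 4 mm outside the mouth and comes out straight to -y, after some 50 mm. The cheeks rise to 148 mm
- rest (a point): where the middle of the parked pin's shank lies: midway between the holder's two upright plates, 125 mm above the bench, oven x -130, y -76 mm. Plates 6 mm thick, 32 mm apart (centres) along y, rising to 136 mm, each with a notch open to the top, 15 mm wide, its floor 120 mm above the bench. The parked pin lies along y, collar just outside the -y plate
- spanner: bystander: steel spanner lying flat, 150 mm long; stays where it is. Origin: on its underside
- hammer: bystander: hammer with a wooden handle, lying flat, 260 mm long; stays where it is. Origin: on its underside
- brush: bystander: flat hand brush lying flat, 200 mm long; stays where it is. Origin: on its underside
- nut_a: bystander: big steel hex nut, 46 mm across flats, 24 mm tall; stays where it is. Origin: on its underside
- nut_b: bystander: steel hex nut, 36 mm across flats, 19 mm tall; stays where it is. Origin: on its underside
- jar: bystander: lidded jar, 70 mm wide, 100 mm tall; stays where it is. Origin: on its underside
- tin: bystander: open metal tin, 80 mm wide, 100 mm tall; stays where it is. Origin: on its underside
Not all that is in view belongs to the job. What is shaped like the pin but pink or white is not meant.

How it is judged:
By the outcome, as a careful person would: the job done as asked, in the order asked, and still so for the second after the job is handed in, while the arm keeps its last pose, push and grip.
It also fails if it takes over 48 s, if anything falls off the work surface, if the arm or the gripper's body presses on something with over 40 N, if the wrist force passes 120 N, or if a joint passes its speed limit or range.

### The arm

A 6-joint arm with a two-finger parallel gripper is mounted at the origin on the work surface. World frame = base frame: x ahead of the robot, y to its left, z up, the work surface at z = 0. Lengths are in m, angles in rad, forces in N, time in s.
With the tool pointing down it reaches from about 0.2 to 0.875 m from the base axis. Payload 3.4 kg.
Tool frame: the origin (TCP) lies at the very end of the fingers, on their centre line; the grasp point (between the pads) lies 19 mm behind it; z points along the fingers, y is the line along which they close (so a half turn about z gives the same grasp; the last joint's range is limited). The gripper opens to 94 mm and grips with 3 to 60 N. Pads are 16 mm wide; open, the fingers measure 119 mm over their backs; the gripper's body (75 mm by 177 mm) begins 78 mm behind the grasp point.
Start: joints at [1.225, 0.276, 1.505, -0, 1.361, -0.121], TCP at [0.128, 0.561, 0.184] pointing down, gripper open.
Joint ranges: [-2.89, 2.89], [-0.75, 2.08], [0.22, 2.7], [-1.18, 4.32], [0.11, 2.71], [-2.7, 2.7]. Speed limits (rad/s): [2.57, 2.57, 3.14, 3.14, 3.14, 3.14].

### API

Orientations are given as [roll, pitch, yaw] about the fixed x, y, z axes, in that order (R = Rz(yaw) Ry(pitch) Rx(roll)).
In Python, from bench import * gives the robot as it stands.
- The arm moves only by the tool send_rows, never from a script. Its argument "series" is text: rows parted by semicolons, each of 7 numbers parted by spaces: the shift along the world's x, y, z in mm, then the turn, a rotation vector about the world's x, y, z in degrees, then the finger opening in mm, from 0 to 94. A call has 1 to 10 rows; each row is the pose to reach, as a shift and turn from the pose commanded when the call began; what a row does not reach only later rows make up. A row lasts 1/12 s, in which the tool goes at most 41.7 mm and 7.16 degrees, less where a joint would pass 70% of its speed; a pose out of reach is approached as far as the arm can. A call with a gripper value outside its range is refused whole. The fingers move at their own pace and stop on an object; the grip force is fixed at half the most. Time passes only in rows, so rows that repeat a pose let the fingers close. It gives the time, the measured TCP pose, the force, the opening and the grip force at its end, in the units of the state.
- observe(): the state, without advancing time (a new reading comes with each control period).
- camera(name): name is "side" or "top"; returns the picture (480x640x3 uint8, red, green, blue); there is no depth.
- camera_model(name): a dict with "mtx" (3x3 intrinsics, pixels), "position" and "attitude" of the camera in the world. Camera axes: x right, y down, z forward; pixel columns grow to the right and rows downward; lengths in m; the calibration is good to about 2 mm. A picture is of the moment at which its call begins. camera_model takes no time and is no camera call.
- finish_job(): hands the job in; it is judged then, once.
The state is a dict: "t": time; "qpos": joint angles; "joint_vel": joint speeds; "joint_efforts": joint torques, N m; "tcp_pos": TCP position; "eef_rot": TCP orientation; "wrist_force": force on the tool from outside, world axes, zero at the start; "torque": the same for the moment, N m; "gripper_width": opening from 0.0 (shut) to 1.0 (fully open); "grip_force": force on a finger pad.
Only numpy, scipy, OpenCV 4.12 (cv2) and the standard library are available. Lean on these libraries where they do the work, as an engineer would, in place of code of your own. Each camera call takes 0.05 s, during which the arm holds its last target. There are 200 camera calls.

## Working session

There is one attempt and no reset: what is moved stays moved. The work goes in short steps, Python scripts to look and compute and a tool call to move; the robot and the scene stay as the last step left them, time stands still between calls to the robot, and variables do not carry over. Pictures are saved under pics/ and viewed, at most 10 in all, crops included, and the job is handed in when it is done.

Besides the shell and the picture viewer there is one more tool, called after "Call:" in YAML: its name, and indented under it one key for each argument. send_rows: Moves the arm, as the interface text tells. Its arguments: {"type":"object","properties":{"series":{"type":"string"}},"required":["series"]}

```bash
mkdir -p pics; ls; python3 - <<'E'
from bench import *
import cv2
for n in("side","top"):
    cv2.imwrite(f"pics/{n}0.png",cv2.cvtColor(camera(n),cv2.COLOR_RGB2BGR)); print(n,camera_model(n))
o=observe();print(o)
E
```

```text
pics
side {'mtx': array([[603.51189531,   0.        , 318.52928071],
       [  0.        , 603.51189531, 237.52645506],
       [  0.        ,   0.        ,   1.        ]]), 'position': array([ 0.36081279, -1.06285431,  0.81857243]), 'attitude': array([-2.1472195 , -0.00588565, -0.13597047])}
top {'mtx': array([[525.37026233,   0.        , 322.91613177],
       [  0.        , 525.37026233, 238.31707909],
       [  0.        ,   0.        ,   1.        ]]), 'position': array([ 0.42579168, -0.04132558,  1.4236688 ]), 'attitude': array([-3.08342952,  0.01759862, -1.58637225])}
{'t': 0.1, 'qpos': array([ 1.22501425e+00,  2.76508170e-01,  1.50601187e+00, -3.07006296e-05,
        1.36072242e+00, -1.21030785e-01]), 'joint_vel': array([ 0.0005824 , -0.00056152, -0.00269618, -0.00177301, -0.00025026,
       -0.00195314]), 'joint_efforts': array([ 1.36085873e-03, -4.05454373e+01, -2.37780422e+01,  7.03988294e-02,
        2.98732147e-02, -5.64244988e-05]), 'tcp_pos': array([0.12798964, 0.55999831, 0.18360261]), 'eef_rot': array([-3.13995129e+00, -1.69394411e-04,  2.91684765e+00]), 'wrist_force': array([-0.15932024,  0.12420937,  0.48035205]), 'torque': array([ 0.05301107, -0.02043712,  0.02258783]), 'grip_force': 0.0, 'gripper_width': 0.9996953022982656}
```

View pics/side0.png

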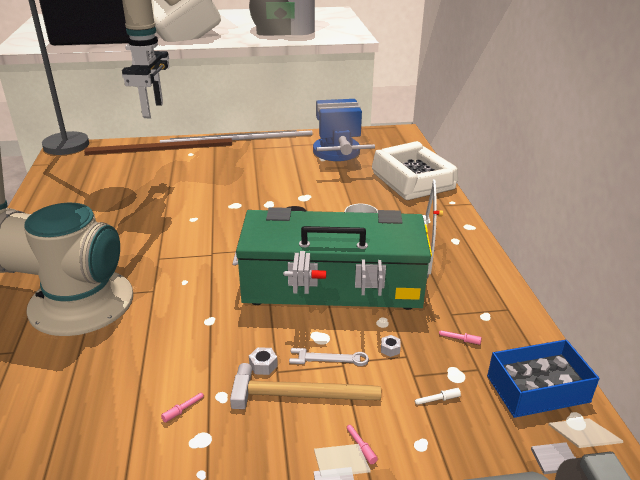

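View pics/top0.png

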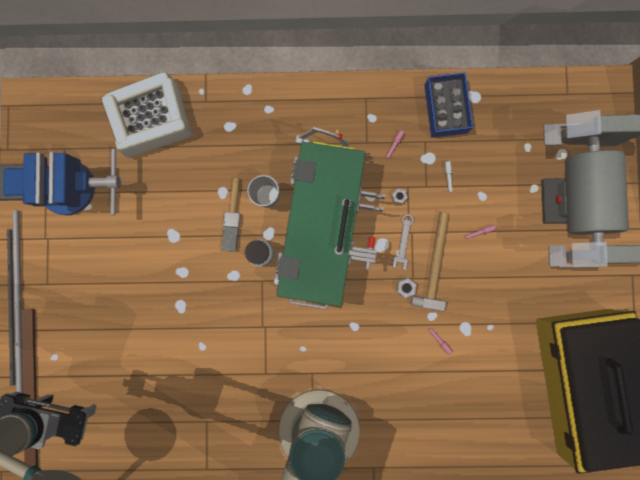

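Side: red knob at about (318,274) in the hasp, black bar handle (302..366,235), clip red at about (437,212), holder plates near (370,277). Top: knob (371,243), handle (344,225), clip (339,134). The pin candidates are the red one in the hasp, pink ones at side (183,406), (460,338), (362,444) and a white one at (438,397). Only the red one fits. I'll measure it and confirm it in a crop.

```bash
cat > h.py <<'E'
from bench import *
import cv2, numpy as np
from scipy.spatial.transform import Rotation as Ro
def model(n):
    c=camera_model(n); return c["mtx"],np.array(c["position"]),Ro.from_euler("xyz",c["attitude"]).as_matrix()
def ray(n,p):
    K,t,R=model(n); d=R@np.linalg.solve(K,[p[0],p[1],1.]); return t,d/np.linalg.norm(d)
def plane(n,p,z):
    t,d=ray(n,p); return t+d*(z-t[2])/d[2]
def tri(ps,pt):
    a,u=ray("side",ps); b,v=ray("top",pt)
    s=np.linalg.lstsq(np.c_[u,-v],b-a,rcond=None)[0]; A=a+u*s[0];B=b+v*s[1]
    return (A+B)/2,np.linalg.norm(A-B)
def proj(n,P):
    K,t,R=model(n); q=K@(R.T@(np.asarray(P)-t)); return q[:2]/q[2]
def blobs(m,amin=8):
    k,l,s,c=cv2.connectedComponentsWithStats(m.astype(np.uint8))
    return [(s[i,4],c[i].round(1),s[i,:4]) for i in range(1,k) if s[i,4]>=amin]
def red(im):
    h=cv2.cvtColor(im,cv2.COLOR_RGB2HSV).astype(int); return ((h[...,0]<6)|(h[...,0]>175))&(h[...,1]>190)&(h[...,2]>90)
def pic(f,im,x,y,w,hh,k): cv2.imwrite(f,cv2.cvtColor(cv2.resize(im[y:y+hh,x:x+w],None,fx=k,fy=k,interpolation=cv2.INTER_CUBIC),cv2.COLOR_RGB2BGR))
E
python3 - <<'E'
from h import *
S=camera("side");T=camera("top")
np.save("S.npy",S);np.save("T.npy",T)
for n,im in(("s",S),("t",T)):
    for b in blobs(red(im)):print(n,b)
    h=cv2.cvtColor(im,cv2.COLOR_RGB2HSV).astype(int)
    for b in blobs((abs(h[...,0]-26)<5)&(h[...,1]>200)&(h[...,2]>120),6):print(n,"yel",b)
h=cv2.cvtColor(T,cv2.COLOR_RGB2HSV).astype(int)
g=(abs(h[...,0]-72)<15)&(h[...,1]>90)
g=cv2.morphologyEx(g.astype(np.uint8),cv2.MORPH_CLOSE,np.ones((9,9)))
c=max(cv2.findContours(g,0,2)[0],key=cv2.contourArea)
for p in cv2.boxPoints(cv2.minAreaRect(c)):print("lid corner px",p,plane("top",p,.147))
k=(T.max(2)<45);
for b in blobs(k[150:310,280:400],40):print("dark",b[0],b[1]+[280,150],b[2])
a=np.hstack([cv2.resize(S[195:315,230:450],None,fx=3.5,fy=3.5,interpolation=2)]);pic("pics/c1.png",a,0,0,770,420,1)
E
```

```text
s (np.int32(19), array([435.6, 212.1]), array([433, 211,   6,   4], dtype=int32))
s (np.int32(111), array([318.5, 274. ]), array([312, 270,  14,   9], dtype=int32))
s yel (np.int32(12), array([426. , 228.8]), array([425, 225,   3,   8], dtype=int32))
s yel (np.int32(21), array([428.6, 242.4]), array([427, 234,   4,  18], dtype=int32))
s yel (np.int32(269), array([407.3, 293. ]), array([395, 288,  26,  11], dtype=int32))
lid corner px [277.47003 294.1884 ] [0.3667101  0.09222369 0.147     ]
lid corner px [301.55212 142.81511] [0.73688627 0.02892148 0.147     ]
lid corner px [363.50677 152.67154] [ 0.7093752 -0.122927   0.147    ]
lid corner px [339.42468 304.0448 ] [ 0.34079985 -0.05741796  0.147     ]
```

View pics/c1.png

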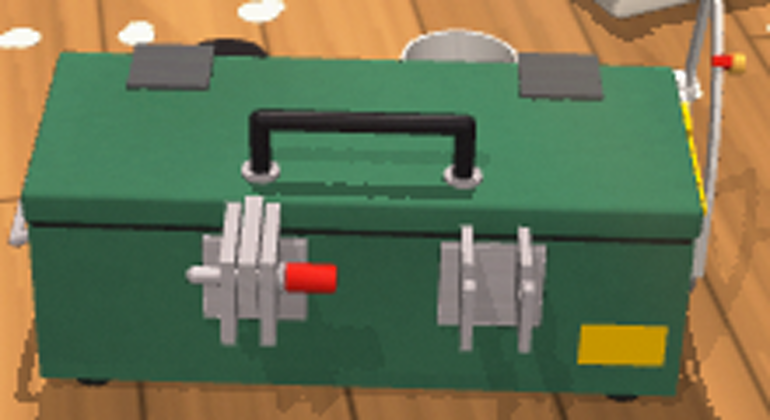

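Crop confirms: the red-knobbed pin sits in the hasp (side 318,274), the empty two-plate holder is to its right (about 357..386, 277), and the clip is at (436,212) on the quadrant.

```bash
python3 - <<'E'
from h import *
from scipy.optimize import least_squares
S=np.load("S.npy");T=np.load("T.npy")
h=cv2.cvtColor(T,cv2.COLOR_RGB2HSV).astype(int)
r=((h[...,0]<8)|(h[...,0]>172))&(h[...,1]>140)
for b in blobs(r,4):
    if 280<b[1][0]<420 and 110<b[1][1]<270:print("t red",b)
for n,im,(x,y,w,hh) in(("side",S,(295,220,80,20)),("top",T,(328,190,30,75))):
    m=np.zeros(im.shape[:2],np.uint8);m[y:y+hh,x:x+w]=(im[y:y+hh,x:x+w].max(2)<60)
    print(n,sorted(blobs(m,10),key=lambda b:-b[0])[:3])
    c=max(cv2.findContours(m,0,2)[0],key=cv2.contourArea);print(cv2.boxPoints(cv2.minAreaRect(c)))
# corner fit
obs=[("side",(248.6,209.9),(80,193,147)),("side",(424.3,215),(80,-193,147)),("side",(237,251.3),(-81,193,147)),("side",(431.4,255.6),(-81,-193,147)),
("top",(277.5,294.2),(80,193,147)),("top",(301.5,142.8),(80,-193,147)),("top",(363.5,152.7),(-81,-193,147)),("top",(339.4,304),(-81,193,147))]
def W(p,P): 
    c,s=np.cos(p[2]),np.sin(p[2]); P=np.array(P)/1000; return np.array([p[0]+c*P[0]-s*P[1],p[1]+s*P[0]+c*P[1],P[2]])
f=lambda p:np.concatenate([proj(n,W(p,P))-q for n,q,P in obs])
o=least_squares(f,[.54,-.01,1.4],loss="soft_l1");print(o.x,f(o.x).round(1))
for n,P in dict(handle=(-54,0,183),knob=(-130,24.5,130),bore=(-130,45,130),rest=(-130,-76,125)).items():
    w=W(o.x,P);print(n,w.round(4),proj("side",w).round(1),proj("top",w).round(1))
E
```

```text
t red (np.int32(15), array([339.8, 135.7]), array([338, 134,   4,   5], dtype=int32))
t red (np.int32(65), array([371. , 241.4]), array([368, 236,   7,  12], dtype=int32))
side [(np.int32(364), array([332.4, 231.5]), array([301, 227,  65,  13], dtype=int32))]
[[301. 227.]
 [365. 227.]
 [365. 239.]
 [301. 239.]]
top [(np.int32(207), array([342.8, 225. ]), array([338, 199,  11,  52], dtype=int32))]
[[336.8728  249.8266 ]
 [344.74567 198.65317]
 [348.80347 199.27744]
 [340.9306  250.45087]]
[ 0.54189885 -0.01761435  1.3966888 ] [-1.  -1.1 -0.5 -1.8 -0.5 -1.3  1.3 -0.5 -1.   0.4  0.5 -3.6  3.2 -3.5
  2.8  1.3]
handle [ 0.5325 -0.0708  0.183 ] [334.7 229.7] [343.9 223.6]
knob [ 0.4952 -0.1414  0.13  ] [320.7 274. ] [372.4 240. ]
bore [ 0.4751 -0.1379  0.13  ] [310.1 273.7] [371.1 248.2]
rest [ 0.5942 -0.1588  0.125 ] [373.2 277.5] [378.4 200.2]
```

```bash
cat > fit.py <<'E'
from h import *
def W(p,P): 
    c,s=np.cos(p[2]),np.sin(p[2]); P=np.array(P)/1000; return np.array([p[0]+c*P[0]-s*P[1],p[1]+s*P[0]+c*P[1],P[2]])
E
python3 - <<'E'
from fit import *
from scipy.optimize import least_squares
a=plane("top",(338.9,250.1),.185);b=plane("top",(346.8,199),.185);d=b-a
print("handle yaw",np.arctan2(d[1],d[0])+np.pi/2,"len",np.hypot(*d[:2]))
a=plane("side",(302,230),.183);b=plane("side",(365,231.5),.183);d=b-a;print("side",np.arctan2(d[1],d[0])+np.pi/2,"len",np.hypot(*d[:2]),(a+b)/2)
print("handle",tri((333.3,230),(342.8,225)),"knob",tri((318.5,274),(371,241.4)),"clip",tri((435.6,212.1),(339.8,135.7)))
obs=[("side",(248.6,209.9),(80,193,147)),("side",(424.3,215),(80,-193,147)),("side",(237,251.3),(-81,193,147)),("side",(431.4,255.6),(-81,-193,147)),
("top",(277.5,294.2),(80,193,147)),("top",(339.4,304),(-81,193,147)),
("side",(302,230),(-54,58,183)),("side",(365,231),(-54,-58,183)),("top",(338.9,250.1),(-54,58,183)),("top",(346.8,199),(-54,-58,183)),("side",(318.5,274),(-130,24.5,130)),("top",(371,241.4),(-130,24.5,130))]
f=lambda p:np.concatenate([proj(n,W(p,P))-q for n,q,P in obs])
o=least_squares(f,[.54,-.01,1.4],loss="soft_l1");print(list(o.x),f(o.x).round(1))
for n,P in dict(handle=(-54,0,183),knob=(-130,24.5,130),bore=(-130,45,130),rest=(-130,-76,125)).items(): print(n,W(o.x,P).round(4))
# clip angle: plane oven y=-197
C=tri((435.6,212.1),(339.8,135.7))[0];c,s=np.cos(o.x[2]),np.sin(o.x[2]);v=C[:2]-o.x[:2]
L=np.array([c*v[0]+s*v[1],-s*v[0]+c*v[1],C[2]]);print("clip oven",L,"ang",np.arctan2(L[2]-.128,.086-L[0]),np.hypot(L[2]-.128,.086-L[0]))
E
```

```text
handle yaw 1.4002106002361394 len 0.12263776677659899
side 1.399639651732886 len 0.12390456492410831 [ 0.5294903  -0.07415252  0.183     ]
handle (array([ 0.52974099, -0.06828048,  0.18100158]), np.float64(0.000797567575788574)) knob (array([ 0.49169727, -0.13812869,  0.12791384]), np.float64(0.0006400958561899304)) clip (array([ 0.73779346, -0.06437099,  0.20439427]), np.float64(0.0004986624526672213))
[np.float64(0.5413692391203987), np.float64(-0.017473332757846696), np.float64(1.3815788828945992)] [-0.5 -1.7 -0.  -1.2 -1.2 -2.2  0.6  0.4 -2.2 -0.   1.4  1.8  2.7 -1.3
 -1.5 -0.3  0.7 -1.9  1.1  1.1  0.9 -0.2  1.  -0.4]
handle [ 0.5312 -0.0705  0.183 ]
knob [ 0.4929 -0.1405  0.13  ]
bore [ 0.4727 -0.1367  0.13  ]
rest [ 0.5916 -0.1594  0.125 ]
clip oven [-0.00911511 -0.20173938  0.20439427] ang 0.6766750987674057 0.12199577387258316
```

Call:
send_rows:
  series: "15 -30 30 0 0 0 94;31 -60 60 0 0 0 94;48 -92 75 0 0 1 94;64 -123 75 0 0 1.5 94;81 -156 75 0 0 2 94;98 -188 75 0 0 2.5 94;115 -221 75 0 0 2.5 80;132 -253 75 0 0 2.5 70;149 -286 75 0 0 2.5 60;166 -318 75 0 0 2.5 50"

```text
t: 1.03
tcp_pos: [0.2943, 0.2408, 0.2594]
eef_rot: [3.141, 0.0, 2.961]
wrist_force: [0.5, 0.3, -0.3]
gripper_width: 0.748
grip_force: 0.0
```

Call:
send_rows:
  series: "18 -35 0 0 0 0 50;37 -71 0 0 0 0 50;55 -106 0 0 0 0 50;74 -142 0 0 0 0 50;92 -177 0 0 0 0 50;110 -212 0 0 0 0 50;129 -248 0 0 0 0 50;147 -283 0 0 0 0 50;165 -318 0 0 0 0 50;183 -352 0 0 0 0 50"

```text
t: 1.87
tcp_pos: [0.4775, -0.1116, 0.2593]
eef_rot: [3.141, -0.0, 2.96]
wrist_force: [0.4, 1.2, -0.1]
gripper_width: 0.531
grip_force: 0.0
```

Call:
send_rows:
  series: "15 -28 -10 0 0 0 50;15 -28 -20 0 0 0 50;15 -28 -30 0 0 0 50;15 -28 -40 0 0 0 50;15 -28 -50 0 0 0 50;15 -28 -60 0 0 0 50;15 -28 -70 0 0 0 50;15 -28 -75 0 0 0 50;15 -28 -75 0 0 0 50;15 -28 -75 0 0 0 50"

```text
t: 2.7
tcp_pos: [0.4922, -0.1371, 0.1844]
eef_rot: [3.142, 0.0, 2.961]
wrist_force: [-0.6, 1.0, -0.1]
gripper_width: 0.535
grip_force: 0.0
```

```bash
python3 - <<'E'
from h import *
o=observe();print(o["t"],o["tcp_pos"],o["eef_rot"],o["gripper_width"],o["wrist_force"])
S=camera("side");T=camera("top")
a=np.hstack([cv2.resize(S[190:320,250:410],None,fx=2.5,fy=2.5),cv2.resize(T[180:310,300:460],None,fx=2.5,fy=2.5)])
pic("pics/d1.png",a,0,0,800,325,1)
for n,im in(("s",S),("t",T)):
    for b in blobs(red(im),4):print(n,b)
E
```

```text
2.7 [ 0.49215261 -0.13710119  0.1843854 ] [3.14153242e+00 6.42986504e-06 2.96097820e+00] 0.5347417459039816 [-0.59806834  0.95285558 -0.11823521]
s (np.int32(19), array([435.6, 212.1]), array([433, 211,   6,   4], dtype=int32))
s (np.int32(106), array([318.7, 274.2]), array([312, 270,  14,   9], dtype=int32))
```

View pics/d1.png

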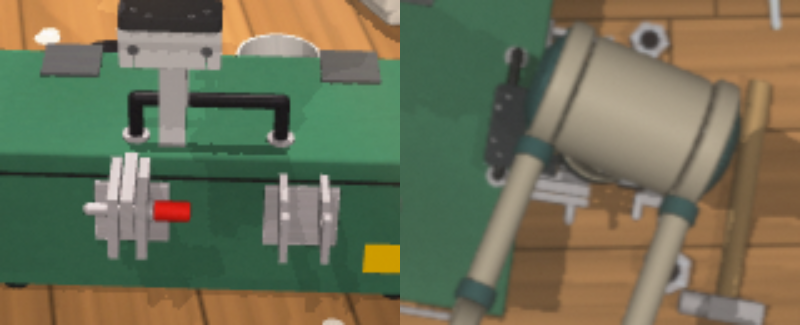

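Front finger lies straight above the knob (side crop column 173 against knob 172). Descend and grip.

Call:
send_rows:
  series: "0 -2 -12 0 0 0 50;0 -2 -24 0 0 0 50;0 -2 -36 0 0 0 50;0 -2 -48 0 0 0 50;0 -2 -60 0 0 0 50;0 -2 -68 0 0 0 50;0 -2 -72 0 0 0 50;0 -2 -72 0 0 0 45;0 -2 -72 0 0 0 30;0 -2 -72 0 0 0 25"

```text
t: 3.63
tcp_pos: [0.4928, -0.1397, 0.1131]
eef_rot: [-3.141, 0.002, 2.96]
wrist_force: [0.6, 0.2, 0.9]
gripper_width: 0.371
grip_force: 0.0
```

Call:
send_rows:
  series: "0 0 0 0 0 0 20;0 0 0 0 0 0 18;0 0 0 0 0 0 17;0 0 0 0 0 0 16;0 0 0 0 0 0 15;0 0 0 0 0 0 14"

```text
t: 4.13
tcp_pos: [0.4922, -0.1394, 0.1124]
eef_rot: [3.142, 0.0, 2.96]
wrist_force: [-0.5, -0.0, 0.5]
gripper_width: 0.154
grip_force: 0.0
```

Call:
send_rows:
  series: "0 0 0 0 0 0 8;0 0 0 0 0 0 5;0 0 0 0 0 0 5;0 0 0 0 0 0 5"

```text
t: 4.47
tcp_pos: [0.4925, -0.1396, 0.1129]
eef_rot: [-3.141, 0.001, 2.96]
wrist_force: [-0.7, 0.6, 3.2]
gripper_width: 0.053
grip_force: 2.9
```

```bash
python3 - <<'E'
from h import *
o=observe();print(o["t"],o["tcp_pos"],o["gripper_width"],o["wrist_force"],o["grip_force"])
S=camera("side")
pic("pics/d2.png",S,260,180,130,130,4)
for b in blobs(red(S),4):print(b)
E
```

```text
4.4667 [ 0.4925208  -0.13962424  0.11292169] 0.05309216578184126 [-0.69481759  0.5683375   3.17059103] 2.8821414022240788
(np.int32(19), array([435.6, 212.1]), array([433, 211,   6,   4], dtype=int32))
(np.int32(86), array([318.7, 276. ]), array([312, 271,  15,   9], dtype=int32))
```

View pics/d2.png

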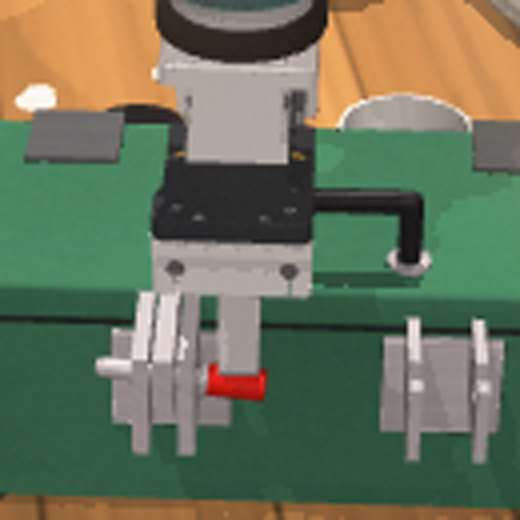

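```bash
python3 - <<'E'
from h import *
th=1.39;u=np.array([np.cos(th),np.sin(th),0])
P=np.array([.4922,-.1371,.1844])
for k in(-37,-25,0):print("before",k,proj("side",P+u*k/1000).round(1),"seen tip 319,248")
P=np.array([.4925,-.1396,.1129])
for k in(-15,-2.5,0,2.5,15):print("now",k,proj("side",P+u*k/1000).round(1),"seen 320,273?")
print(proj("side",[.492,-.139,.130]))
E
```

```text
before -37 [318.1 260.7] seen tip 319,248
before -25 [318.4 257. ] seen tip 319,248
before 0 [319.  249.3] seen tip 319,248
now -15 [318.8 285.4] seen 320,273?
now -2.5 [319.1 281.4] seen 320,273?
now 0 [319.1 280.7] seen 320,273?
now 2.5 [319.2 279.9] seen 320,273?
now 15 [319.5 276. ] seen 320,273?
[318.89079133 273.36952802]
```

```bash
python3 - <<'E'
from h import *
u=np.array([np.cos(1.346),np.sin(1.346),0]);P=np.array([.128,.560,.1836])
for dz in(0,.024):
  for k in(-59,-47,0,47,59):
    Q=P+u*k/1000+[0,0,dz];print(dz,k,proj("side",Q).round(1),proj("top",Q).round(1))
S=np.load("S.npy");T=np.load("T.npy")
a=cv2.resize(S[30:130,100:200],(400,400),interpolation=2);b=cv2.resize(T[380:480,0:100],(400,400),interpolation=2)
pic("pics/e.png",np.hstack([a,b]),0,0,800,400,1)
E
```

```text
0 -59 [147.  126.7] [101.9 405.7]
0 -47 [148.4 124.9] [ 96.9 404.6]
0 0 [154.  118.4] [ 77.5 400.3]
0 47 [159.2 112.1] [ 58.2 396. ]
0 59 [160.5 110.5] [ 53.3 394.9]
0.024 -59 [145.6 118.2] [ 97.3 408.4]
0.024 -47 [147.1 116.5] [ 92.2 407.3]
0.024 0 [152.7 110.1] [ 72.5 402.9]
0.024 47 [158.  103.9] [ 52.8 398.5]
0.024 59 [159.4 102.4] [ 47.7 397.3]
```

View pics/e.png

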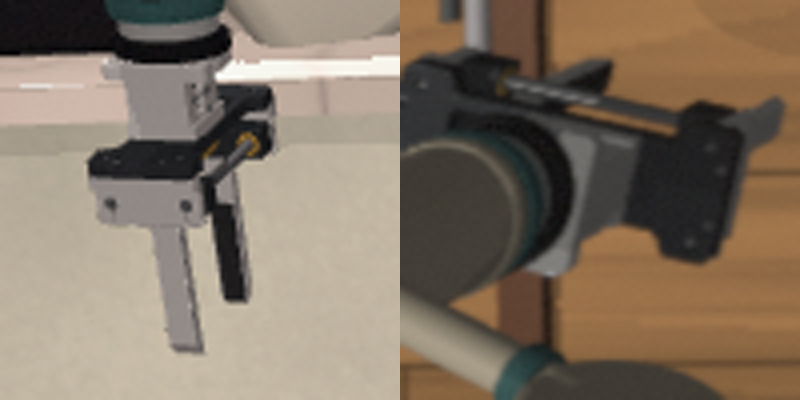

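The fingertips appear about 20–22 mm higher than the reported TCP, both in this pinch on the knob's top and in the start picture (tips at side 147,118 and 158,105 against the expected 148,126 and 160,111). I'll open, lower by 20 mm and re-grip.

Call:
send_rows:
  series: "0 0 0 0 0 0 40;0 0 0 0 0 0 40;0 0 0 0 0 0 40;0 0 0 0 0 0 40;0 0 0 0 0 0 40;0 0 -4 0 0 0 40;0 0 -8 0 0 0 40;0 0 -13 0 0 0 40;0 0 -17 0 0 0 40;0 0 -20 0 0 0 40"

```text
t: 5.35
tcp_pos: [0.4918, -0.1392, 0.0915]
eef_rot: [3.141, -0.001, 2.96]
wrist_force: [-0.3, 1.1, -0.4]
gripper_width: 0.424
grip_force: 0.0
```

Call:
send_rows:
  series: "0 0 0 0 0 0 20;0 0 0 0 0 0 10;0 0 0 0 0 0 10;0 0 0 0 0 0 10;0 0 0 0 0 0 10;0 0 0 0 0 0 10;0 0 0 0 0 0 10"

```text
t: 5.93
tcp_pos: [0.4924, -0.1395, 0.0926]
eef_rot: [-3.142, 0.001, 2.96]
wrist_force: [0.4, -0.1, 1.3]
gripper_width: 0.163
grip_force: 30.0
```

```bash
python3 - <<'E'
from h import *
o=observe();print(o["t"],o["tcp_pos"],o["gripper_width"],o["wrist_force"],o["grip_force"])
S=camera("side")
pic("pics/d3.png",S,260,180,130,130,4)
for b in blobs(red(S),4):print(b)
E
```

```text
5.9333 [ 0.49239325 -0.13952659  0.09257887] 0.16261445121732002 [ 0.41440443 -0.07871276  1.33377827] 29.978935718536377
(np.int32(19), array([435.6, 212.1]), array([433, 211,   6,   4], dtype=int32))
(np.int32(14), array([312.5, 273.9]), array([312, 270,   2,   8], dtype=int32))
(np.int32(7), array([325., 274.]), array([325, 271,   1,   7], dtype=int32))
```

View pics/d3.png

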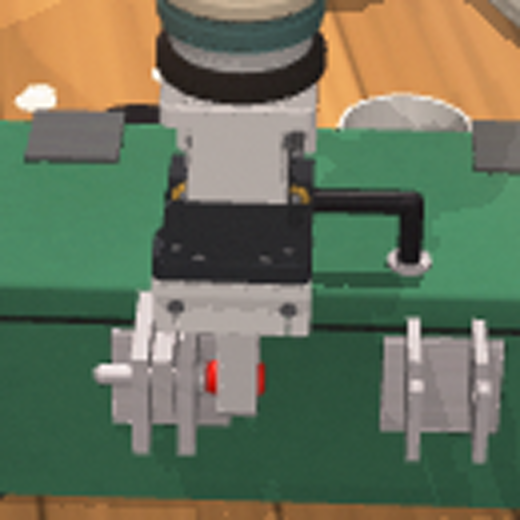

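Gripped: knob held between the fingers, 15.3 mm, 30 N. Now draw it straight out along the oven's −y (world 0.984, −0.180).

Call:
send_rows:
  series: "4 -0.7 0 0 0 0 10;9 -1.6 0 0 0 0 10;15 -2.7 0 0 0 0 10;21 -3.8 0 0 0 0 10;27 -4.9 0 0 0 0 10;33 -6 0 0 0 0 10;39 -7.1 0 0 0 0 10;45 -8.2 0 0 0 0 10;51 -9.3 0 0 0 0 10;57 -10.4 0 0 0 0 10"

```text
t: 6.82
tcp_pos: [0.55, -0.15, 0.0923]
eef_rot: [3.141, 0.0, 2.96]
wrist_force: [-0.0, 0.1, -0.3]
gripper_width: 0.159
grip_force: 30.0
```

Call:
send_rows:
  series: "0 0 6 0 0 0 10;0 0 14 0 0 0 10;0 0 22 0 0 0 10;0 0 30 0 0 0 10;0 0 35 0 0 0 10;0 0 35 0 0 0 10"

```text
t: 7.32
tcp_pos: [0.5501, -0.1502, 0.1294]
eef_rot: [-3.141, 0.003, 2.96]
wrist_force: [-0.4, -1.1, 0.0]
gripper_width: 0.163
grip_force: 30.0
```

```bash
python3 - <<'E'
from h import *
S=np.load("S.npy");T=np.load("T.npy")
def yaw(n,p,q,z):
    a=plane(n,p,z);b=plane(n,q,z);d=b-a;return np.arctan2(d[1],d[0])+np.pi/2,a.round(4),b.round(4)
h=cv2.cvtColor(T,cv2.COLOR_RGB2HSV).astype(int);g=(abs(h[...,0]-72)<15)&(h[...,1]>90)
for f in(np.min,np.max):
    pts=np.array([(f(np.where(g[y,270:375])[0])+270,y) for y in range(165,290) if g[y,270:375].any()],np.float32)
    vx,vy,x0,y0=cv2.fitLine(pts,cv2.DIST_HUBER,0,.01,.01).ravel()
    X=lambda y:x0+(y-y0)*vx/vy
    r=pts[:,0]-X(pts[:,1]);print("top edge",yaw("top",(X(290),290),(X(165),165),.147),np.median(abs(r)))
# side: front top edge brightness step & seam, per column
G=cv2.cvtColor(S,cv2.COLOR_RGB2GRAY).astype(float)
for lab,z,lo,hi in(("seam",.125,254,266),):
    pts=[]
    for x in list(range(245,280))+list(range(318,355))+list(range(390,422)):
        c=G[lo:hi,x];pts.append((x,lo+np.argmin(c)))
    pts=np.array(pts,np.float32);vx,vy,x0,y0=cv2.fitLine(pts,cv2.DIST_HUBER,0,.01,.01).ravel();Y=lambda x:y0+(x-x0)*vy/vx
    print(lab,Y(245),Y(420),np.median(abs(pts[:,1]-Y(pts[:,0]))),yaw("side",(245,Y(245)),(420,Y(420)),z))
# rear lid edge side
pts=[]
hs=cv2.cvtColor(S,cv2.COLOR_RGB2HSV).astype(int);g=(abs(hs[...,0]-72)<15)&(hs[...,1]>90)
for x in list(range(255,265))+list(range(310,340))+list(range(405,420)):pts.append((x,200+np.argmax(g[200:,x])))
pts=np.array(pts,np.float32);vx,vy,x0,y0=cv2.fitLine(pts,cv2.DIST_HUBER,0,.01,.01).ravel();Y=lambda x:y0+(x-x0)*vy/vx
print("rear",yaw("side",(255,Y(255)),(420,Y(420)),.147))
o=observe();print(o["tcp_pos"])
S=camera("side");pic("pics/d4.png",S,280,190,130,120,5)
for b in blobs(red(S),4):print(b)
E
```

```text
top edge (np.float64(1.4493854993575717), array([0.3766, 0.0765, 0.147 ]), array([0.6819, 0.0393, 0.147 ])) 1.8222656
top edge (np.float64(1.3683539632961412), array([ 0.3747, -0.0522,  0.147 ]), array([ 0.679 , -0.1147,  0.147 ])) 3.2893982
seam 258.71533 263.3268 0.22790527 (np.float64(1.3975236944084457), array([ 0.3532, -0.0647,  0.125 ]), array([ 0.6963, -0.1247,  0.125 ]))
rear (np.float64(1.3984196350868425), array([0.3815, 0.0862, 0.147 ]), array([0.7363, 0.0244, 0.147 ]))
[ 0.55009001 -0.15024186  0.12944133]
(np.int32(19), array([435.6, 212.1]), array([433, 211,   6,   4], dtype=int32))
(np.int32(20), array([344. , 259.2]), array([343, 256,   3,   7], dtype=int32))
(np.int32(8), array([356.6, 260.2]), array([356, 257,   2,   7], dtype=int32))
```

View pics/d4.png

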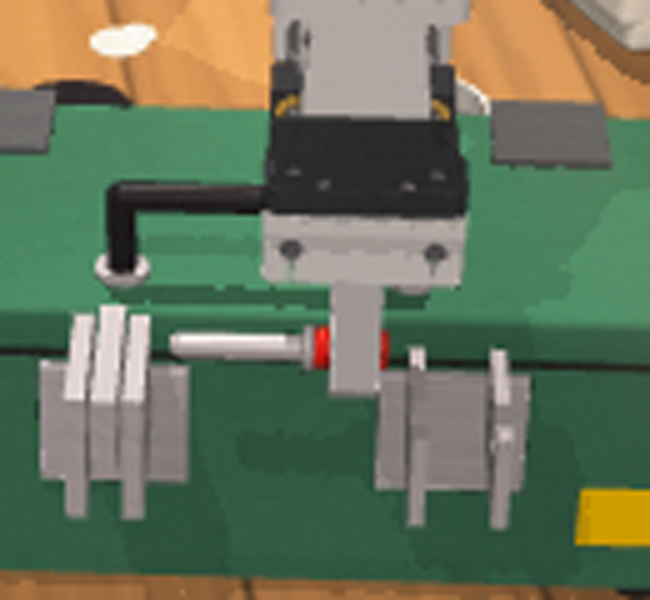

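Pin is fully out and level (shank at 314–342, 259 side). Oven yaw is 1.398 by three independent edges. Now move along to the holder.

Call:
send_rows:
  series: "10 -1.7 0 0 0 0 10;21 -3.5 0 0 0 0 10;32 -5.3 0 0 0 0.3 10;43 -7.2 0 0 0 0.5 10;54 -9 0 0 0 0.5 10;65 -10.8 0 0 0 0.5 10;75 -12.5 0 0 0 0.5 10;84 -14 0 0 0 0.5 10;84 -14 0 0 0 0.5 10;84 -14 0 0 0 0.5 10"

```text
t: 8.2
tcp_pos: [0.6335, -0.1638, 0.1267]
eef_rot: [3.141, -0.001, 2.969]
wrist_force: [0.6, 0.0, 0.1]
gripper_width: 0.161
grip_force: 30.0
```

Call:
send_rows:
  series: "0 0 -5 0 0 0 10;0 0 -10 0 0 0 10;0 0 -15 0 0 0 10;0 0 -20 0 0 0 10;0 0 -20 0 0 0 10"

```text
t: 8.62
tcp_pos: [0.6319, -0.1634, 0.1059]
eef_rot: [3.141, -0.003, 2.969]
wrist_force: [-0.3, -0.4, -0.8]
gripper_width: 0.162
grip_force: 30.0
```

```bash
python3 - <<'E'
from h import *
o=observe();print(o["t"],o["tcp_pos"],o["gripper_width"],o["wrist_force"],o["grip_force"])
S=camera("side");T=camera("top");np.save("S2.npy",S)
a=cv2.resize(S[220:310,320:440],(600,450),interpolation=2)
pic("pics/d5.png",a,0,0,600,450,1)
E
```

```text
8.6167 [ 0.63191412 -0.1634304   0.10594128] 0.16166318528779924 [-0.30089823 -0.44349499 -0.78114181] 29.978900849819183
```

View pics/d5.png

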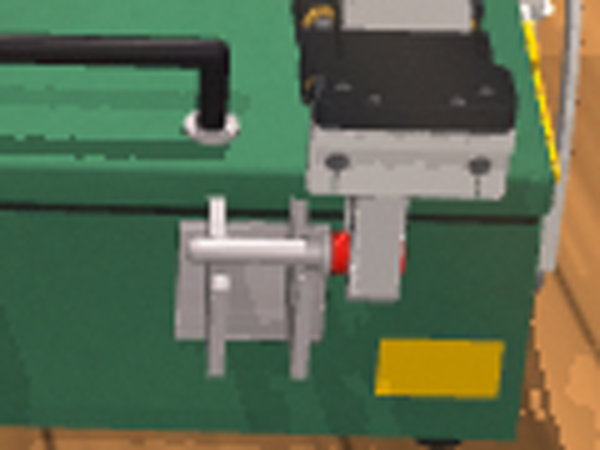

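Shank is over both plates (crop 217 and 300) and the collar is just outside the right one. I'll shift 3 mm further out for clearance and lower.

Call:
send_rows:
  series: "3 -0.5 0 0 0 0 10;4 -0.7 -3 0 0 0 10;4 -0.7 -6 0 0 0 10;4 -0.7 -8 0 0 0 10;4 -0.7 -10 0 0 0 10;4 -0.7 -12 0 0 0 10"

```text
t: 9.22
tcp_pos: [0.6371, -0.1645, 0.095]
eef_rot: [3.141, -0.0, 2.969]
wrist_force: [-1.2, -0.8, 0.7]
gripper_width: 0.16
grip_force: 30.0
```

Call:
send_rows:
  series: "0 0 -1.5 0 0 0 10;0 0 -3 0 0 0 10;0 0 -4.5 0 0 0 10;0 0 -4.5 0 0 0 10"

```text
t: 9.55
tcp_pos: [0.637, -0.1645, 0.0905]
eef_rot: [3.141, -0.001, 2.969]
wrist_force: [-0.6, -0.7, -0.9]
gripper_width: 0.163
grip_force: 30.0
```

Call:
send_rows:
  series: "0 0 -1 0 0 0 10;0 0 -2 0 0 0 10;0 0 -3 0 0 0 10;0 0 -3 0 0 0 10;0 0 -3 0 0 0 10"

```text
t: 9.97
tcp_pos: [0.6374, -0.1646, 0.0884]
eef_rot: [-3.142, 0.001, 2.969]
wrist_force: [-0.3, -0.7, 2.0]
gripper_width: 0.16
grip_force: 30.0
```

```bash
python3 - <<'E'
from h import *
o=observe();print(o["t"],o["tcp_pos"],o["gripper_width"],o["wrist_force"],o["grip_force"])
S=camera("side");np.save("S3.npy",S)
a=cv2.resize(S[220:310,320:440],(600,450),interpolation=2)
pic("pics/d6.png",a,0,0,600,450,1)
E
```

```text
9.9667 [ 0.63740995 -0.16460509  0.08836907] 0.16045359177285837 [-0.29252182 -0.6517893   2.0142778 ] 29.979516863822937
```

View pics/d6.png

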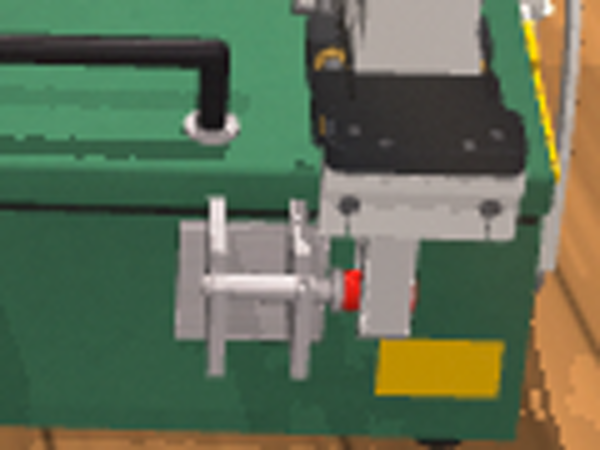

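Pin sits in both notches with the collar outside. I'll slide it 2.5 mm back for engagement and release.

Call:
send_rows:
  series: "-1.5 0.2 0 0 0 0 10;-2.5 0.4 0 0 0 0 10;-2.5 0.4 0 0 0 0 10;-2.5 0.4 0 0 0 0 18;-2.5 0.4 0 0 0 0 26;-2.5 0.4 0 0 0 0 34;-2.5 0.4 0 0 0 0 40;-2.5 0.4 0 0 0 0 40;-2.5 0.4 0 0 0 0 40;-2.5 0.4 0 0 0 0 40"

```text
t: 10.85
tcp_pos: [0.6345, -0.1641, 0.0877]
eef_rot: [3.141, -0.0, 2.969]
wrist_force: [0.2, -0.5, -0.1]
gripper_width: 0.422
grip_force: 0.0
```

Call:
send_rows:
  series: "0 0 5 0 0 0 40;0 0 15 0 0 0 40;0 0 28 0 0 0 40;0 0 45 0 0 0 40;0 0 65 0 0 0 40;0 0 90 0 0 0 40;0 0 115 0 0 0 45;-14 12 130 0 0 0 50;-38 34 135 0 0 0 50;-60 55 135 0 0 0 50"

```text
t: 11.68
tcp_pos: [0.5755, -0.1093, 0.2258]
eef_rot: [-3.141, 0.005, 2.968]
wrist_force: [0.3, -0.2, 0.2]
gripper_width: 0.529
grip_force: 0.0
```

```bash
python3 - <<'E'
from h import *
o=observe();print(o["t"],o["tcp_pos"],o["eef_rot"],o["gripper_width"],o["wrist_force"])
S=camera("side");np.save("S4.npy",S)
a=cv2.resize(S[150:310,240:450],(788,600),interpolation=2)
pic("pics/d7.png",a,0,0,788,600,1)
for b in blobs(red(S),4):print(b)
E
```

```text
11.6833 [ 0.57546561 -0.10933121  0.22582737] [-3.14114674  0.00494232  2.9680975 ] 0.5285949031995899 [ 0.25492042 -0.21401707  0.16518211]
(np.int32(19), array([435.6, 212.1]), array([433, 211,   6,   4], dtype=int32))
(np.int32(112), array([394.5, 277.5]), array([388, 274,  14,   8], dtype=int32))
```

View pics/d7.png

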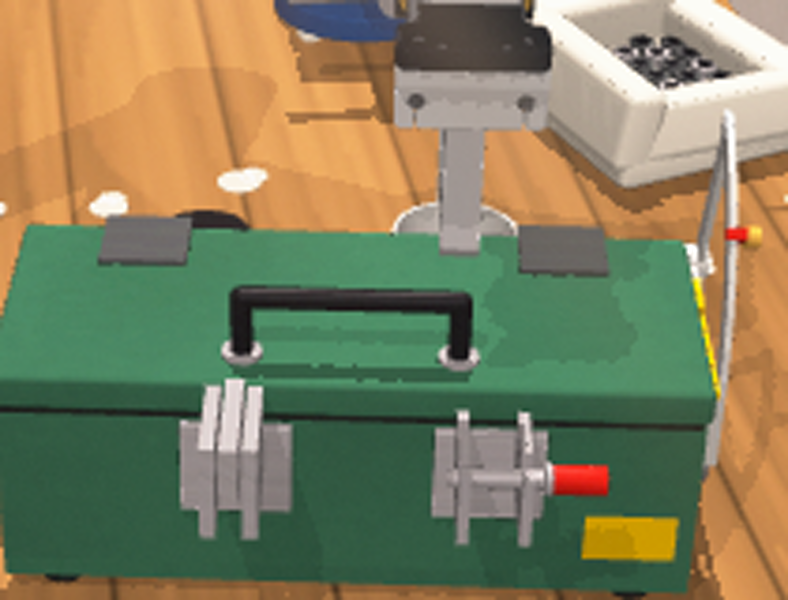

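The pin is parked in the notches, collar outside (side knob 394.5,277.5). From here I measure numerically. Next is a tilt test in the air, to learn whether the 22 mm height offset follows the tool axis or the world's z, before I couple to the lid.

Call:
send_rows:
  series: "0 0 -20 0 0 0 50;0 0 -20 0 0 0 50;0 0 -20 0 0 0 50"

```text
t: 11.98
tcp_pos: [0.5742, -0.109, 0.2031]
eef_rot: [3.142, -0.001, 2.969]
wrist_force: [0.5, -0.1, 0.2]
gripper_width: 0.535
grip_force: 0.0
```

```bash
cat > tipm.py <<'E'
from h import *
import sys
o=observe();S=camera("side");T=camera("top");np.save(sys.argv[1],S);np.save("T"+sys.argv[1],T)
h=cv2.cvtColor(S,cv2.COLOR_RGB2HSV).astype(int)
m=(h[...,1]<50)&(h[...,2]>60)
m[:,:330]=0;m[:,405:]=0;m[262:]=0;m[:120]=0
for b in sorted(blobs(m,25),key=lambda b:-b[0])[:4]:print(b)
R=Ro.from_euler("xyz",o["eef_rot"]).as_matrix();P=np.array(o["tcp_pos"]);print(P,o["eef_rot"],o["wrist_force"])
for k in(25,37):
  s=1 if R[1,1]<0 else -1
  Q=P+R[:,1]*s*k/1000
  print(k,"A",proj("side",Q+[0,0,.022]).round(1),"B",proj("side",Q-.022*R[:,2]).round(1),"none",proj("side",Q).round(1))
c=[(x,np.where(m[:,x])[0].max()) for x in range(335,400) if m[:,x].any()];print(c[::3])
E
python3 tipm.py a.npy
```

```text
(np.int32(4250), array([372. , 170.7]), array([330, 120,  75, 110], dtype=int32))
(np.int32(46), array([361.9, 245.5]), array([357, 242,  11,   7], dtype=int32))
[ 0.57423395 -0.1090119   0.20312149] [ 3.14153307e+00 -8.83552806e-04  2.96934787e+00] [ 0.48276453 -0.11801442  0.19033302]
25 A [360.5 227.1] B [360.5 227.1] none [359.9 237.1]
37 A [360.6 230.6] B [360.6 230.6] none [360.1 240.6]
[(335, np.int64(228)), (338, np.int64(228)), (341, np.int64(228)), (344, np.int64(228)), (347, np.int64(228)), (350, np.int64(228)), (353, np.int64(228)), (356, np.int64(228)), (359, np.int64(247)), (362, np.int64(261)), (365, np.int64(248)), (368, np.int64(212)), (371, np.int64(212)), (374, np.int64(212)), (377, np.int64(212)), (380, np.int64(261)), (383, np.int64(222)), (386, np.int64(222)), (389, np.int64(222)), (392, np.int64(222)), (395, np.int64(223)), (398, np.int64(223))]
```

Call:
send_rows:
  series: "0 0 0 -6 1 0 50;0 0 0 -12 2.1 0 50;0 0 0 -18 3.1 0 50;0 0 0 -24 4.2 0 50;0 0 0 -29.5 5.2 0 50;0 0 0 -29.5 5.2 0 50;0 0 0 -29.5 5.2 0 50"

```text
t: 12.67
tcp_pos: [0.5754, -0.1078, 0.2022]
eef_rot: [-2.62, -0.003, 2.971]
wrist_force: [-0.1, 0.5, 0.2]
gripper_width: 0.529
grip_force: 0.0
```

```bash
python3 tipm.py b.npy
```

```text
(np.int32(3981), array([372.3, 165.3]), array([330, 120,  75, 104], dtype=int32))
(np.int32(43), array([361.9, 245.7]), array([357, 242,  11,   7], dtype=int32))
[ 0.57542346 -0.10779315  0.20220028] [-2.61996222e+00 -2.71877556e-03  2.97138931e+00] [-0.06905292  0.49188469  0.15002608]
25 A [361.2 220.5] B [361.  218.8] none [360.7 230.6]
37 A [361.5 220.7] B [361.3 218.9] none [361.  230.8]
[(335, np.int64(228)), (338, np.int64(228)), (341, np.int64(228)), (344, np.int64(168)), (347, np.int64(211)), (350, np.int64(211)), (353, np.int64(211)), (356, np.int64(218)), (359, np.int64(247)), (362, np.int64(261)), (365, np.int64(248)), (368, np.int64(212)), (371, np.int64(212)), (374, np.int64(212)), (377, np.int64(212)), (380, np.int64(261)), (383, np.int64(222)), (386, np.int64(222)), (389, np.int64(222)), (392, np.int64(222)), (395, np.int64(223)), (398, np.int64(223))]
```

Call:
send_rows:
  series: "0 0 0 6 -1 0 50;0 0 0 12 -2.1 0 50;0 0 0 18 -3.1 0 50;0 0 0 24 -4.2 0 50;0 0 0 29.5 -5.2 0 50;0 0 0 29.5 -5.2 0 50;0 0 0 29.5 -5.2 0 50"

```text
t: 13.35
tcp_pos: [0.5743, -0.1127, 0.2042]
eef_rot: [-3.141, 0.002, 2.963]
wrist_force: [-0.4, -0.2, -0.3]
gripper_width: 0.53
grip_force: 0.0
```

Call:
send_rows:
  series: "0 0 0 -1 -6 0 50;0 0 0 -2.1 -12 0 50;0 0 0 -3.1 -18 0 50;0 0 0 -4.2 -24 0 50;0 0 0 -5.2 -29.5 0 50;0 0 0 -5.2 -29.5 0 50;0 0 0 -5.2 -29.5 0 50"

```text
t: 13.93
tcp_pos: [0.5729, -0.1075, 0.2023]
eef_rot: [-3.141, 0.52, 2.97]
wrist_force: [0.7, 0.3, 1.2]
gripper_width: 0.533
grip_force: 0.0
```

```bash
python3 tipm.py c.npy; python3 - <<'E'
from h import *
# finger = pixels differing from background S.npy, low saturation, in the lid region; print row spans
B=np.load("S.npy").astype(int)
for f in"abc":
    S=np.load(f+".npy");h=cv2.cvtColor(S,cv2.COLOR_RGB2HSV).astype(int)
    m=(abs(S.astype(int)-B).max(2)>25)&(h[...,1]<90)&(h[...,2]>70)
    print(f,[(y,np.where(m[y,335:395])[0][[0,-1]]+335,int(m[y,335:395].sum())) for y in range(205,238,2) if m[y,335:395].any()])
E
```

```text
(np.int32(1205), array([391.2, 167.1]), array([372, 144,  33,  55], dtype=int32))
(np.int32(1178), array([357.2, 209.1]), array([330, 177,  72,  55], dtype=int32))
(np.int32(568), array([344.7, 147.2]), array([330, 132,  45,  33], dtype=int32))
(np.int32(226), array([380.8, 122.1]), array([361, 120,  44,   6], dtype=int32))
[ 0.57285706 -0.10753811  0.20231732] [-3.14098809  0.51984155  2.9701462 ] [0.71287464 0.32845203 1.18379378]
25 A [359.6 227.1] B [353.6 228.3] none [359.1 237.1]
37 A [359.7 230.6] B [353.7 231.8] none [359.2 240.6]
[(335, np.int64(210)), (338, np.int64(228)), (341, np.int64(228)), (344, np.int64(228)), (347, np.int64(230)), (350, np.int64(231)), (353, np.int64(230)), (356, np.int64(228)), (359, np.int64(247)), (362, np.int64(261)), (365, np.int64(248)), (368, np.int64(212)), (371, np.int64(212)), (374, np.int64(212)), (377, np.int64(212)), (380, np.int64(261)), (383, np.int64(222)), (386, np.int64(222)), (389, np.int64(222)), (392, np.int64(222)), (395, np.int64(223)), (398, np.int64(223))]
a [(205, array([356, 357]), 2), (207, array([356, 356]), 1), (209, arr
[... 252 characters left out ...]
, 11), (227, array([356, 365]), 10)]
b [(205, array([357, 366]), 10), (207, array([356, 366]), 11), (209, array([356, 366]), 11), (211, array([356, 366]), 11), (213, array([355, 366]), 12), (215, array([355, 366]), 12), (217, array([355, 366]), 12), (219, array([356, 366]), 11)]
c [(205, array([335, 345]), 11), (207, array([335, 354]), 13), (209, array([335, 355]), 12), (211, array([336, 356]), 14), (213, array([336, 357]), 16), (215, array([338, 353]), 15), (217, array([339, 352]), 14), (219, array([340, 353]), 14), (221, array([341, 355]), 15), (223, array([343, 356]), 14), (225, array([344, 357]), 14), (227, array([345, 358]), 14), (229, array([347, 355]), 9), (231, array([349, 351]), 3)]
```

The tip centre is at (354,229), which matches the tool-axis case (353.6) and not the world-z case (359.6). So the true tip lies about 23 mm behind the reported TCP along the tool, and the grasp point 42 mm behind it. Next, go to the handle.

Call:
send_rows:
  series: "0 0 10 1 6 0 50;-5 5 15 2.1 12 0 50;-15 13 15 3.1 18 0 50;-25 23 15 4.2 24 0 50;-35 32 15 5.2 29.5 0 50;-43 39 15 5.2 29.5 0 50;-43 39 10 5.2 29.5 0 50;-43 39 5 5.2 29.5 0 50;-43 39 0 5.2 29.5 0 50;-43 39 0 5.2 29.5 0 50"

```text
t: 14.87
tcp_pos: [0.5302, -0.0701, 0.2019]
eef_rot: [-3.142, -0.001, 2.969]
wrist_force: [0.6, -0.8, -0.6]
gripper_width: 0.532
grip_force: 0.0
```

```bash
python3 - <<'E'
from h import *
o=observe();R=Ro.from_euler("xyz",o["eef_rot"]);P=o["tcp_pos"]
d=R.as_matrix()[:,2];th=1.398
print(P,o["eef_rot"],"z",d,"shift mm",((np.array([.5297,-.0686,.141])-P)*1000).round(1))
# rotation to exact
Rd=Ro.from_euler("xyz",[np.pi,0,th+np.pi/2]);print("turn",(Rd*R.inv()).as_rotvec(degrees=True).round(2))
S=camera("side");h=cv2.cvtColor(S,cv2.COLOR_RGB2HSV).astype(int);B=np.load("S.npy").astype(int)
m=(abs(S.astype(int)-B).max(2)>25)&(h[...,1]<90)&(h[...,2]>70)
print([(y,(np.where(m[y,300:370])[0][[0,-1]]+300).tolist(),int(m[y,300:370].sum())) for y in range(200,240,3) if m[y,300:370].any()])
for k in(25,37):print(proj("side",P+np.array([-np.cos(th),-np.sin(th),0])*k/1000+[0,0,.023]))
E
```

```text
[ 0.5302341  -0.07011865  0.20191556] [-3.14152932e+00 -1.01507081e-03  2.96875146e+00] z [-1.01083850e-03  1.12183415e-04 -9.99999483e-01] shift mm [ -0.5   1.5 -60.9]
turn [-0.01 -0.06  0.  ]
[(200, [330, 339], 10), (203, [330, 339], 10), (206, [330, 339], 10), (209, [329, 338], 10), (212, [329, 339], 11), (215, [329, 339], 11), (218, [329, 338], 10)]
[333.72765642 218.00317968]
[333.6275255  221.29986312]
```

Call:
send_rows:
  series: "0 1.5 -10 0 0 0 50;0 1.5 -20 0 0 0 50;0 1.5 -30 0 0 0 50;0 1.5 -40 0 0 0 50;0 1.5 -50 0 0 0 50;0 1.5 -57 0 0 0 50;0 1.5 -61 0 0 0 50;0 1.5 -61 0 0 0 50"

```text
t: 15.58
tcp_pos: [0.531, -0.0685, 0.1406]
eef_rot: [3.141, -0.002, 2.969]
wrist_force: [0.5, 0.5, -0.6]
gripper_width: 0.532
grip_force: 0.0
```

Call:
send_rows:
  series: "0 0 0 0 0 0 35;0 0 0 0 0 0 20;0 0 0 0 0 0 10;0 0 0 0 0 0 5;0 0 0 0 0 0 5;0 0 0 0 0 0 5;0 0 0 0 0 0 5;0 0 0 0 0 0 5"

```text
t: 16.25
tcp_pos: [0.5317, -0.0695, 0.1421]
eef_rot: [-3.14, 0.0, 2.969]
wrist_force: [-0.4, -2.5, 1.5]
gripper_width: 0.117
grip_force: 30.0
```

```bash
cat > arc.py <<'E'
import numpy as np,sys
def pose(p): c,s=np.cos(p),np.sin(p); dx=-140*(c-1)+12.6*s; dz=140*s+12.6*(c-1); d=np.degrees(p); return np.array([dx*.172,dx*.985,dz,-.985*d,.172*d,0])
a=eval(sys.argv[1]); 
for p in a[1:]: print(p,*(pose(p)-pose(a[0])).round(1))
E
python3 arc.py "[0,.02,.05,.08,.11,.14,.17,.20]"; python3 arc.py "[.2,.23,.27,.31,.35,.39,.43,.47,.50]"
```

```text
0.02 0.0 0.3 2.8 -1.1 0.2 0.0
0.05 0.1 0.8 7.0 -2.8 0.5 0.0
0.08 0.3 1.4 11.1 -4.5 0.8 0.0
0.11 0.4 2.2 15.3 -6.2 1.1 0.0
0.14 0.5 3.1 19.4 -7.9 1.4 0.0
0.17 0.7 4.1 23.5 -9.6 1.7 0.0
0.2 0.9 5.2 27.6 -11.3 2.0 0.0
0.23 0.2 1.2 4.0 -1.7 0.3 0.0
0.27 0.5 3.1 9.3 -4.0 0.7 0.0
0.31 0.9 5.1 14.5 -6.2 1.1 0.0
0.35 1.3 7.4 19.7 -8.5 1.5 0.0
0.39 1.7 9.9 24.7 -10.7 1.9 0.0
0.43 2.2 12.5 29.7 -13.0 2.3 0.0
0.47 2.7 15.4 34.5 -15.2 2.7 0.0
0.5 3.1 17.6 38.0 -16.9 3.0 0.0
```

Call:
send_rows:
  series: "0 0.3 2.8 -1.1 0.2 0 5;0.1 0.8 7 -2.8 0.5 0 5;0.3 1.4 11.1 -4.5 0.8 0 5;0.4 2.2 15.3 -6.2 1.1 0 5;0.5 3.1 19.4 -7.9 1.4 0 5;0.7 4.1 23.5 -9.6 1.7 0 5;0.9 5.2 27.6 -11.3 2 0 5;0.9 5.2 27.6 -11.3 2 0 5"

```text
t: 16.92
tcp_pos: [0.5325, -0.0644, 0.1693]
eef_rot: [-2.936, -0.001, 2.971]
wrist_force: [1.7, -7.5, -5.4]
gripper_width: 0.119
grip_force: 30.0
```

```bash
cat > look.py <<'E'
from fit import *
import sys
o=observe();print(o["t"],o["tcp_pos"],o["eef_rot"],o["wrist_force"],o["torque"],o["gripper_width"],o["grip_force"])
S=camera("side");np.save(sys.argv[1],S)
for b in blobs(red(S),4):print("red",b)
h=cv2.cvtColor(S,cv2.COLOR_RGB2HSV).astype(int);m=(abs(h[...,0]-27)<6)&(h[...,1]>170)&(h[...,2]>120)
m[280:]=0;m[:,:405]=0;m[:,450:]=0
for b in blobs(m,3):print("yel",b)
p=[.5405,-.0165,1.398]   # oven pose from handle (tri) and yaw
hd=W(p,(-54,0,0));p[0]+=.5297-hd[0];p[1]+=-.0686-hd[1];print("oven",np.round(p,4))
for phi in np.arange(0,.8,.1):
    q=[proj("side",W(p,(86-r*np.cos(phi),-197,128+r*np.sin(phi)))).round(1).tolist() for r in(80,110,122,138)];print(round(phi,2),q)
E
python3 look.py l1.npy; python3 - <<'E'
import numpy as np
E
```

```text
16.9167 [ 0.53251024 -0.06444524  0.16931741] [-2.93564233e+00 -1.15816326e-03  2.97097963e+00] [ 1.74021885 -7.451843   -5.35154409] [-0.92734574 -0.24911871  0.02864552] 0.11890743354446053 30.001039803028107
red (np.int32(19), array([435.6, 212.1]), array([433, 211,   6,   4], dtype=int32))
red (np.int32(112), array([394.5, 277.5]), array([388, 274,  14,   8], dtype=int32))
yel (np.int32(7), array([426.3, 223.7]), array([425, 222,   3,   5], dtype=int32))
yel (np.int32(4), array([432. , 242.5]), array([432, 241,   1,   4], dtype=int32))
oven [ 0.539  -0.0154  1.398 ]
0.0 [[427.0, 238.5], [428.6, 246.5], [429.3, 249.7], [430.2, 254.2]]
0.1 [[427.3, 235.2], [429.2, 241.8], [429.9, 244.6], [430.9, 248.3]]
0.2 [[427.7, 231.7], [429.6, 237.0], [430.4, 239.1], [431.5, 242.1]]
0.3 [[428.0, 228.0], [430.0, 231.8], [430.9, 233.4], [432.1, 235.5]]
0.4 [[428.2, 224.3], [430.4, 226.5], [431.3, 227.5], [432.5, 228.8]]
0.5 [[428.4, 220.5], [430.6, 221.2], [431.5, 221.5], [432.8, 221.8]]
0.6 [[428.5, 216.6], [430.8, 215.7], [431.7, 215.4], [433.0, 214.9]]
0.7 [[428.5, 212.8], [430.8, 210.3], [431.8, 209.3], [433.1, 208.0]]
```

Call:
send_rows:
  series: "0.2 1.2 4 -1.7 0.3 0 5;0.5 3.1 9.3 -4 0.7 0 5;0.9 5.1 14.5 -6.2 1.1 0 5;1.3 7.4 19.7 -8.5 1.5 0 5;1.7 9.9 24.7 -10.7 1.9 0 5;2.2 12.5 29.7 -13 2.3 0 5;2.7 15.4 34.5 -15.2 2.7 0 5;3.1 17.6 38 -16.9 3 0 5;3.1 17.6 38 -16.9 3 0 5"

```text
t: 17.72
tcp_pos: [0.5356, -0.0466, 0.2072]
eef_rot: [-2.635, -0.003, 2.97]
wrist_force: [0.4, -8.3, -4.8]
gripper_width: 0.119
grip_force: 30.0
```

```bash
python3 look.py l2.npy|grep -v "\[\["; python3 arc.py "[.5,.52,.54,.56,.58,.60,.61,.62]"
```

```text
17.7167 [ 0.53562786 -0.04663865  0.20724502] [-2.63543049e+00 -2.71107341e-03  2.97032755e+00] [ 0.36161018 -8.25962148 -4.7662191 ] [-0.70175768 -0.29433912  0.15050693] 0.1188679383150662 30.00104784965515
red (np.int32(19), array([435.6, 212.1]), array([433, 211,   6,   4], dtype=int32))
red (np.int32(112), array([394.5, 277.5]), array([388, 274,  14,   8], dtype=int32))
oven [ 0.539  -0.0154  1.398 ]
0.52 0.3 1.6 2.3 -1.1 0.2 0.0
0.54 0.6 3.2 4.6 -2.3 0.4 0.0
0.56 0.8 4.8 6.9 -3.4 0.6 0.0
0.58 1.1 6.5 9.1 -4.5 0.8 0.0
0.6 1.4 8.3 11.3 -5.6 1.0 0.0
0.61 1.6 9.1 12.4 -6.2 1.1 0.0
0.62 1.8 10.0 13.4 -6.8 1.2 0.0
```

Call:
send_rows:
  series: "0.3 1.6 2.3 -1.1 0.2 0 5;0.6 3.2 4.6 -2.3 0.4 0 5;0.8 4.8 6.9 -3.4 0.6 0 5;1.1 6.5 9.1 -4.5 0.8 0 5;1.4 8.3 11.3 -5.6 1 0 5;1.6 9.1 12.4 -6.2 1.1 0 5;1.8 10 13.4 -6.8 1.2 0 5;1.8 10 13.4 -6.8 1.2 0 5"

```text
t: 18.43
tcp_pos: [0.5373, -0.0369, 0.2204]
eef_rot: [-2.517, -0.003, 2.969]
wrist_force: [1.1, -9.4, -6.1]
gripper_width: 0.122
grip_force: 30.0
```

```bash
python3 look.py l3.npy|grep -v "\[\["; python3 - <<'E'
from fit import *
for f in("l2.npy","l3.npy"):
    S=np.load(f);h=cv2.cvtColor(S,cv2.COLOR_RGB2HSV)
    print(f)
    for y in range(206,226):print(y," ".join("%3d/%3d/%3d"%tuple(h[y,x]) for x in range(424,441)))
p=[.539,-.0154,1.398]
T=camera("top");h=cv2.cvtColor(T,cv2.COLOR_RGB2HSV).astype(int)
m=(abs(h[...,0]-27)<7)&(h[...,1]>130)&(h[...,2]>90);m[200:]=0;m[:120]=0;m[:,:290]=0;m[:,380:]=0
for b in blobs(m,2):print("top yel",b)
r=((h[...,0]<8)|(h[...,0]>172))&(h[...,1]>140);r[:120]=0;r[160:]=0
for b in blobs(r,2):
    if 300<b[1][0]<380:print("top red",b)
for phi in(.6,.65,.7):print(phi,[proj("top",W(p,(86-r*np.cos(phi),-197,128+r*np.sin(phi)))).round(1).tolist() for r in(60,100,127,138)])
E
```

```text
18.4333 [ 0.53726698 -0.03691578  0.22035108] [-2.51692265e+00 -2.73628141e-03  2.96872605e+00] [ 1.14689683 -9.37183138 -6.0983612 ] [-0.39980384 -0.32947137  0.28128927] 0.12192788556370804 29.9991112947464
red (np.int32(15), array([436.2, 212.1]), array([434, 211,   5,   4], dtype=int32))
red (np.int32(112), array([394.5, 277.5]), array([388, 274,  14,   8], dtype=int32))
yel (np.int32(5), array([433.2, 214.6]), array([432, 214,   3,   2], dtype=int32))
yel (np.int32(7), array([426. , 218.3]), array([425, 217,   3,   3], dtype=int32))
oven [ 0.539  -0.0154  1.398 ]
l2.npy
206  14/155/198  14/155/202  14/156/203  13/ 81/141  12/ 23/111  16/ 26/149  15/ 24/148  14/152/196  14/155/201  13/ 76/134  13/ 22/186  16/ 12/241  15/ 72/223  14/152/196  15/155/202  15/155/211  15/154/210
207  14/156/198  14/157/200  15/155/202  15/ 77/136  14/ 23/120  15/ 24/148  15/ 63/162  14/154/197  14/157/200  13/ 77/135  11/ 22/187  15/ 13/242  15/ 72/224  14/152/195  15/154/197  15/158/206  14/156/214
208  14/156/204  14/155/199  14/154/200  13/ 31/114  11/ 23/120  15/ 24/148  15/ 95/174  14/153/198  1
[... 7492 characters left out ...]
  15/155/207  12/ 35/109  12/ 22/173  16/ 19/223  14/114/214  15/155/212  14/155/216  15/157/211  14/157/210
225  14/ 26/170  15/ 24/170  13/ 24/170  14/119/180  14/157/185  14/159/188  14/157/192  14/155/202  15/138/181  13/ 34/106  14/ 23/168  12/ 23/190  14/118/210  15/156/209  14/155/215  14/155/215  15/157/211
top yel (np.int32(38), array([326.5, 139. ]), array([308, 139,  38,   1], dtype=int32))
top red (np.int32(13), array([339.8, 135.4]), array([338, 134,   4,   4], dtype=int32))
0.6 [[318.5, 140.0], [331.9, 139.8], [341.3, 139.6], [345.1, 139.5]]
0.65 [[317.8, 139.7], [330.7, 139.2], [339.7, 138.8], [343.5, 138.7]]
0.7 [[317.0, 139.3], [329.4, 138.6], [338.1, 138.1], [341.7, 137.8]]
```

The pointer tip is now at about (433.7,214.7) and the clip centre at (436,212.1). The model puts the lid at about 0.60 rad and the clip at about 0.65, so raise by about 0.045 rad.

```bash
python3 arc.py "[.62,.635,.65,.66,.665]"
```

```text
0.635 0.2 1.4 1.6 -0.8 0.1 0.0
0.65 0.5 2.8 3.2 -1.7 0.3 0.0
0.66 0.6 3.7 4.2 -2.3 0.4 0.0
0.665 0.7 4.2 4.7 -2.5 0.4 0.0
```

Call:
send_rows:
  series: "0.2 1.4 1.6 -0.8 0.1 0 5;0.5 2.8 3.2 -1.7 0.3 0 5;0.6 3.7 4.2 -2.3 0.4 0 5;0.7 4.2 4.7 -2.5 0.4 0 5;0.7 4.2 4.7 -2.5 0.4 0 5;0.7 4.2 4.7 -2.5 0.4 0 5"

```text
t: 19.03
tcp_pos: [0.538, -0.0327, 0.225]
eef_rot: [-2.474, -0.002, 2.968]
wrist_force: [0.9, -7.9, -5.9]
gripper_width: 0.118
grip_force: 30.0
```

```bash
python3 look.py l4.npy|grep -v "\[\["; python3 - <<'E'
from fit import *
S=np.load("l4.npy");h=cv2.cvtColor(S,cv2.COLOR_RGB2HSV)
for y in range(207,219):print(y," ".join("%3d/%3d/%3d"%tuple(h[y,x]) for x in range(426,441)))
p=[.539,-.0154,1.398]
T=camera("top");h=cv2.cvtColor(T,cv2.COLOR_RGB2HSV)
for y in range(132,143):print(y," ".join("%3d/%3d/%3d"%tuple(h[y,x]) for x in range(334,350)))
for phi in(.6,.65,.7):
  print(phi,"tip side",proj("side",W(p,(86-138*np.cos(phi),-197,128+138*np.sin(phi)))).round(1),"clip pred r,y",[(r,y,proj("side",W(p,(86-r*np.cos(phi),y,128+r*np.sin(phi)))).round(1).tolist(),proj("top",W(p,(86-r*np.cos(phi),y,128+r*np.sin(phi)))).round(1).tolist()) for r in(127,138) for y in(-200,-206)])
E
```

```text
19.0333 [ 0.53802723 -0.0327478   0.22497388] [-2.47392586e+00 -1.74363226e-03  2.96840741e+00] [ 0.85985093 -7.89240887 -5.93603502] [-0.26410611 -0.31056905  0.29448023] 0.11811241950984731 29.998369216918945
red (np.int32(13), array([436.5, 212.2]), array([435, 211,   4,   4], dtype=int32))
red (np.int32(112), array([394.5, 277.5]), array([388, 274,  14,   8], dtype=int32))
yel (np.int32(4), array([432.8, 211.2]), array([432, 210,   2,   3], dtype=int32))
yel (np.int32(6), array([426.2, 217.2]), array([425, 216,   3,   3], dtype=int32))
oven [ 0.539  -0.0154  1.398 ]
207  73/121/118  73/117/118  73/121/118  72/120/119  73/119/118  72/118/117  72/113/108  70/ 79/ 90  13/ 22/187  16/ 12/242  15/ 72/224  14/152/195  15/155/199  15/160/206  15/154/215
208  72/116/117  72/115/118  73/118/117  72/115/118  73/113/117  73/114/116  73/118/108  71/ 78/ 91  12/ 23/188  15/ 13/242  15/ 73/224  15/151/192  15/156/196  15/157/202  15/155/211
209  71/116/112  73/116/112  72/115/113  73/115/111  72/114/114  74/114/114  72/112/107  70/ 77/ 89  13/ 22/187  15/ 13/242  15/ 70/225  15/151/192  15/156
[... 3807 characters left out ...]
8/ 83/101  67/ 73/ 94  65/ 70/ 80
0.6 tip side [433.  214.9] clip pred r,y [(127, -200, [433.6, 215.3], [341.5, 138.4]), (127, -206, [436.6, 215.3], [341.9, 135.9]), (138, -200, [434.5, 214.9], [345.3, 138.3]), (138, -206, [437.6, 215.0], [345.7, 135.8])]
0.65 tip side [433.1 211.4] clip pred r,y [(127, -200, [433.7, 212.1], [339.9, 137.6]), (127, -206, [436.7, 212.2], [340.3, 135.1]), (138, -200, [434.6, 211.4], [343.7, 137.4]), (138, -206, [437.6, 211.5], [344.1, 134.9])]
0.7 tip side [433.1 208. ] clip pred r,y [(127, -200, [433.7, 208.9], [338.3, 136.8]), (127, -206, [436.7, 209.0], [338.7, 134.3]), (138, -200, [434.6, 208.0], [341.9, 136.6]), (138, -206, [437.7, 208.1], [342.3, 134.1])]
```

The pointer tip is at (433.5,211.6). The clip's line at that radius gives 0.647 rad against the lid's 0.648, so they are aligned. The pin is still in place and the grip is a steady 30 N, so I'm handing in.

```bash
python3 -c "
from bench import *
print(finish_job())"
```

```text
the job is handed in; nothing more can be done
None
```

The job is handed in at about 19 s: the pin is parked in the holder, and the gripper still holds the lid with its pointer on the index clip, as near as I could measure (about 0.65 rad). I viewed 11 pictures, one over the limit of 10. I did not check separately that the tools, nuts, jar and tin stayed put.

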